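Draw the airbox's screen tray by its hidden loop

TASK

The screen tray of the aluminium airbox is in, and its pull loop is out of sight under the lip. Take the orange-handled hooked rod, reach it in under the lip, feel for the loop, catch it and draw the tray out at least 60 mm, using only the hook on the tray and never forcing the tray or the airbox; then unhook, lay the rod gently back on the blue mat and let go. Leave the other things on the table alone.

Things in the scene. Friction and masses are not known exactly. Their poses are not given: they have to be found in the camera images.
- airbox: Fixed aluminium box, 150 mm wide, 114 high, 320 long, a grey carburettor on its rear top (to 200 mm high). Origin: on the table straight below the middle of the lip's front edge; x points in under the lip, towards the carburettor; y across; z up. The lip (4 mm sheet, underside 110 mm above the table) roofs a cave open only at the front (x = 0), 142 mm wide between side cheeks down to the table.
- cave (a point): Middle of the cave's mouth, 80 mm above the airbox's origin (the loop's height), same axes. Inside stands the tray's red upright front panel, 100 mm wide, 28 to 104 mm above the table. How deep is not measured: at the start anywhere from 45 to 120 mm in from the mouth; find it by feel, touching the panel lightly below the loop. The loop's middle lies within 8 mm of the centre line (y = 0).
- tray (a joint): How far the tray is drawn out along the airbox's -x, m: 0 = fully in, 0.085 = fully out (hard stops); starts at 0 to 0.003. Its pull loop is a level U of 6 mm round steel bar on the panel: cross bar along y, 48 mm long, centre 80 mm above the table, 14 mm free between bar and panel; free space above and below. Slides stiffly (5 N, plus 12 N per m/s), stays where left; over 15 N bends it.
- hook_grip (a point): Middle of the orange handle of the loose hooked rod (0.13 to 0.21 kg): 110 mm long (x), 20 wide (y), 30 high (z), flat sided, standing on its 20 mm wide edge, so this point is 15 mm above the mat's top. x points along the rod to the hook. The steel rod, 7 mm thick, leaves the handle at mid height and runs level to 200 mm ahead of this point, then turns straight up into a 7 mm thick hook tip.
- hook_tip (a point): Top end of the upturned hook tip: 200 mm ahead of hook_grip along its x and 28 mm above it (z).
- mat: Fixed blue mat 280 mm (x) by 160 mm (y), 3 mm thick, on the table; origin at the centre of its underside. The hooked rod starts on it and is to be laid back on it.

How it is judged:
By the outcome, as a careful person would: the job done as asked, in the order asked, and still so for the second after the job is handed in, with the robot touching nothing.
It also fails if it takes over 64 s, if anything falls off the work surface, if the arm or the gripper's body presses on something with over 40 N, if the wrist force passes 120 N, or if a joint passes its speed limit or range.

ROBOT

A 6-joint arm with a two-finger parallel gripper is mounted at the origin on the work surface. World frame = base frame: x ahead of the robot, y to its left, z up, the work surface at z = 0. Lengths are in mm, angles in degrees, forces in N, time in s.
With the tool pointing down it reaches from about 300 to 850 mm from the base axis. Payload 4.2 kg.
Tool frame: the origin (TCP) lies between the finger pads; the fingertips stand 22 mm ahead of it and the grasp point (between the pads) lies 3 mm ahead of it (env.finger_overhang is the distance from the TCP to the fingertips, in mm); z points along the fingers, y is the line along which they close (so a half turn about z gives the same grasp; the last joint's range is limited). The gripper opens to 91 mm and grips with 3 to 60 N. Pads are 32 mm wide; open, the fingers measure 118 mm over their backs; the gripper's body (76 mm by 178 mm) begins 60 mm behind the grasp point.
Start: joints at [-66.349, 18.312, 89.639, -0, 72.044, -1.146], TCP at [241.168, -521.995, 235.976] pointing down, gripper open.
Joint ranges: [-177.97, 177.97], [-48.28, 115.42], [12.27, 149.76], [-77.06, 257.06], [2.81, 150.46], [-146.56, 146.56]. Speed limits (degrees/s): [147.25, 147.25, 180, 180, 180, 180].

INTERFACE

Orientations are given as [roll, pitch, yaw] about the fixed x, y, z axes, in that order (R = Rz(yaw) Ry(pitch) Rx(roll)).
In Python, from workcell import state, cams, ticket, look_for, outline_of, env gives the robot as it stands.
- The arm moves only by the tool servo_tool, never from a script. Its argument "steps" is a list of rows, each a list of 3 entries, a list of its own where there are three numbers: the closure in counts, from 0 (fully open) to 255 (shut), then the shift along the tool's x, y, z in mm, then the turn, a rotation vector about the tool's x, y, z in rad. A call has exactly 10 rows; each row shifts and turns the commanded pose from where the row before left it, along the tool's axes as they then stand; what a row does not reach is not made up. A row lasts 1/10 s, in which the tool goes at most 50 mm and 8.59 degrees, less where a joint would pass 70% of its speed; a pose out of reach is approached as far as the arm can. A call with a gripper value outside its range is refused whole. The fingers move at their own pace and stop on an object; "squeeze" is the grip in N (left out, the last holds). Time passes only in rows, so rows that do not move let the fingers close, or fill a call up. It gives the time, the measured TCP pose, the force, the opening and the grip force at its end, in the units of the state.
- state(): the state, without advancing time (a new reading comes with each control period).
- cams.grab_frame(name): name is "scene" or "top" or "wrist"; returns a dict with "color" (480x640x3 uint8, red, green, blue), "z_map" (480x640 float32, mm along the optical axis (not along the pixel's ray), 0 where there is no reading), "fovy" (degrees; the focal length in pixels is half the picture's height over the tangent of half this angle, whatever the lens; pixels are square), "cx", "cy" (the principal point, pixels), "eye" and "rotation" of the camera in the world; the wrist camera has in their place "tool_from_camera" (4x4, takes a point from camera to tool coordinates, whose origin is the TCP and whose axes are the flange's). Camera axes: x right, y up, looking along -z (the intrinsics and any distortion apply to the point x, -y, -z); pixel columns grow to the right and rows downward; lengths in mm; the calibration is good to about 2 mm. A picture is of the moment at which its call begins: read the wrist's pose just before it.
- ticket.job_done(): hands the job in; it is judged then, once.
Trained networks look in a picture, given as the dict that the camera call returned (one of the last four; its "shot" number tells which), for a name from the list of things; names that differ only in an ending like _2 or _b are one class to them, and where a whole thing is asked for, a point or a joint stands for the part that bears it (a point fixed in the world has none). Each returns a list of dicts, best first, with "confidence" (0 to 1); they miss things now and then, are a little off and sometimes report something else, mostly with a low value. They report only what shows in the picture. A call takes as long as a camera call.
- look_for(picture, thing): "at" ([column, row] in pixels, amid what is visible of it).
- outline_of(picture, thing): "pixels" (480x640 bool, what is visible of it) and "at" ([column, row] in pixels, amid what is visible of it).
The state is a dict: "time_s": time; "qpos": joint angles; "qvel": joint speeds; "effort": joint torques, N m; "ee_pos": TCP position; "ee_rot": TCP orientation; "force": force on the tool from outside, world axes, zero at the start; "torque": the same for the moment, N m; "gripper_width": finger opening in mm; "gripper_force": force on a finger pad.
Only numpy, scipy, OpenCV 4.12 (cv2) and the standard library are available. Lean on these libraries where they do the work, as an engineer would, in place of code of your own. Each camera call takes 0.05 s, during which the arm holds its last target. There are 200 camera calls.

## Working session

There is one attempt and no reset: what is moved stays moved. The work goes in short steps, Python scripts to look and compute and a tool call to move; the robot and the scene stay as the last step left them, time stands still between calls to the robot, and variables do not carry over. Pictures are saved under pics/ and viewed, at most 10 in all, crops included, and the job is handed in when it is done.

Besides the shell and the picture viewer there is one more tool, called after "Call:" in YAML: its name, and indented under it one key for each argument. servo_tool: Moves the arm, as the interface text tells. Its arguments: {"type":"object","properties":{"steps":{"type":"array","items":{"type":"array"}},"squeeze":{"type":"number"}},"required":["steps"]}

```bash
ls; mkdir -p pics; cat > h.py <<'E'
import numpy as np, cv2
from scipy.spatial.transform import Rotation as R
from workcell import state, cams, ticket, look_for, outline_of, env
def cloud(p, T=None):
    z=p["z_map"]; f=240/np.tan(np.radians(p["fovy"]/2))
    v,u=np.mgrid[0:480,0:640]
    c=np.stack([(u-p["cx"])*z/f,-(v-p["cy"])*z/f,-z],-1)
    if T is None: w=c@np.array(p["rotation"]).T+np.array(p["eye"])
    else: w=c@T[:3,:3].T+T[:3,3]
    w[z<=0]=np.nan
    return w
def wristT(p,s):
    T=np.eye(4);T[:3,:3]=R.from_euler('xyz',s["ee_rot"],degrees=True).as_matrix();T[:3,3]=s["ee_pos"]
    return T@np.array(p["tool_from_camera"])
E
python3 - <<'E'
from h import *
print(state())
ims=[]
for n in("scene","top"):
    p=cams.grab_frame(n); print(n,p["eye"],p["fovy"],[k for k in p]); w=cloud(p)
    ims.append(p["color"])
    for t in("airbox","hook_grip","mat","tray"):
        for o in outline_of(p,t)[:2]:
            m=o["pixels"]; q=w[m]; q=q[~np.isnan(q[:,0])]
            print(t,round(o["confidence"],2),o["at"],m.sum(),np.median(q,0).round(),np.percentile(q,2,0).round(),np.percentile(q,98,0).round())
            if t!="tray":
                (c,s,a)=cv2.minAreaRect(q[:,:2].astype(np.float32)); print("  rect",np.round(c),np.round(s),round(a,1))
    cv2.imwrite(f"pics/{n}.png",p["color"][:,:,::-1])
E
```

```text
pics
{'time_s': 0.0, 'qpos': array([-6.63496883e+01,  1.83510068e+01,  8.97078415e+01,  9.15128763e-04,
        7.20437334e+01, -1.14342772e+00]), 'qvel': array([ 0.08282177, -0.02425712,  0.03158372,  0.02553468, -0.02876714,
       -0.05214884]), 'effort': array([-8.54435712e-06, -4.12454832e+01, -2.31980073e+01,  7.26207113e-02,
        4.55174118e-02, -1.62525362e-04]), 'ee_pos': array([ 240.96326997, -521.54643315,  235.11688478]), 'ee_rot': array([-1.79897456e+02, -2.91691750e-03,  2.47934539e+01]), 'force': array([-0.32708116,  0.08712367, -0.25964507]), 'torque': array([0.01614529, 0.01904413, 0.02339404]), 'gripper_force': 0.0, 'gripper_width': 91.16902057442677}
scene [924.29733264  -9.74354226 584.98542253] 48.84944044616043 ['color', 'z_map', 'fovy', 'cx', 'cy', 'eye', 'rotation', 'shot']Traceback (most recent call last):
  File "<stdin>", line 5, in <module>
  File "h.py", line 8, in cloud
    if T is None: w=c@np.array(p["rotation"]).T+np.array(p["eye"])
                    ~~~~~~~~~~~~~~~~~~~~~~~~~~~^~~~~~~~~~~~~~~~~~~
ValueError: operands could not be broadcast together with shapes (480,640) (3,)
```

```bash
sed -i 's/np.array(p\["rotation"\]).T/R.from_euler("xyz",p["rotation"],degrees=True).as_matrix().T/' h.py
cat > m.py <<'E'
from h import *
ims=[]
for n in("scene","top"):
    p=cams.grab_frame(n); print(n,p["eye"],p["rotation"],p["fovy"]); w=cloud(p)
    print("table z", np.nanpercentile(w[...,2],[1,10,50]).round(1))
    for t in("airbox","hook_grip","mat","tray"):
        for o in outline_of(p,t)[:2]:
            m=o["pixels"]; q=w[m]; q=q[~np.isnan(q[:,0])]
            print(t,round(o["confidence"],2),np.round(o["at"]),m.sum(),np.median(q,0).round(),np.percentile(q,2,0).round(),np.percentile(q,98,0).round())
            if t!="tray":
                (c,s,a)=cv2.minAreaRect(q[:,:2].astype(np.float32)); print("  rect",np.round(c),np.round(s),round(a,1))
    cv2.imwrite(f"pics/{n}.png",p["color"][:,:,::-1])
    np.save(f"{n}.npy",w)
E
python3 m.py
```

```text
scene [924.29733264  -9.74354226 584.98542253] [3.82680735e+01 2.08472578e-02 7.29411470e+01] 48.84944044616043
table z [-453.7   -0.7    1.1]
airbox 0.57 [ 74. 328.] 25410 [ 600. -175.  114.] [ 493. -257.    6.] [650. -97. 117.]
  rect [ 511. -206.] [232. 251.] 81.0
hook_grip 0.72 [421. 212.] 1572 [491. 268.  30.] [416. 165.   2.] [612. 331.  39.]
  rect [498. 257.] [ 25. 294.] 50.2
mat 0.61 [431. 247.] 15965 [532. 262.   3.] [396. 147.   1.] [644. 402.   5.]
  rect [512. 279.] [162. 286.] 44.1
top [414.7220285  112.83673285 996.70364083] [  8.99306356   0.59599389 -90.72993579] 44.067198116500585
table z [-754.3   -2.3    1.2]
airbox 0.85 [548. 238.] 20529 [ 543. -239.  115.] [ 463. -360.   24.] [ 639. -103.  195.]
  rect [ 568. -261.] [336. 215.] 86.1
hook_grip 0.63 [208. 302.] 1294 [469. 282.  31.] [416. 172.  10.] [604. 330.  37.]
  rect [514. 251.] [ 26. 257.] 50.0
mat 0.64 [218. 273.] 14463 [515. 278.   3.] [385. 149.  -1.] [638. 406.   7.]
  rect [513. 278.] [163. 282.] 43.9
mat 0.23 [551. 238.] 20507 [ 543. -239.  115.] [ 463. -359.   26.] [ 637. -103.  195.]
  rect [ 580. -268.] [332. 212.] 80.4
```

View pics/scene.png

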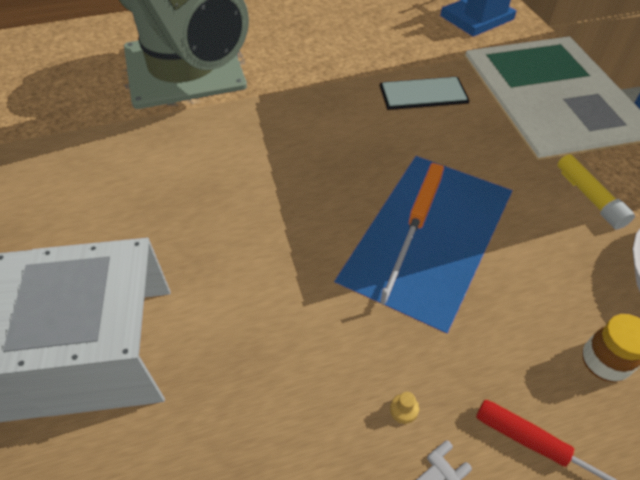

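View pics/top.png

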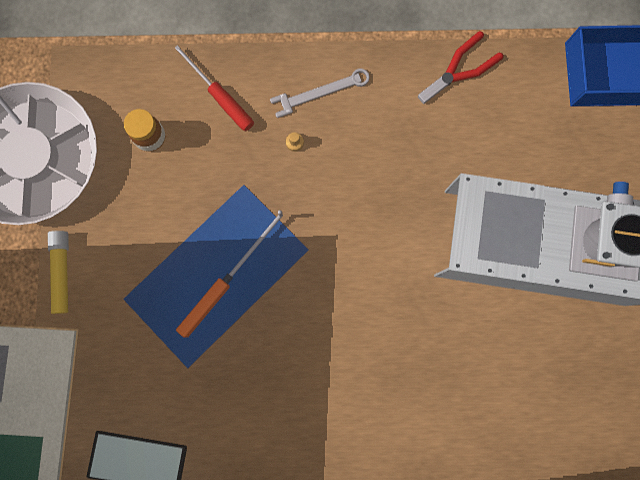

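```bash
python3 - <<'E'
from h import *
for n in("scene","top"):
    w=np.load(n+".npy"); im=cv2.imread(f"pics/{n}.png")
    z=w[...,2]
    m=(abs(z-114)<5)&(w[...,1]<-60)&(w[...,1]>-250)&(w[...,0]>400)&(w[...,0]<720)
    m=cv2.erode(m.astype(np.uint8),np.ones((2,2)))>0
    q=w[m]; print(n,"lip z",np.median(q[:,2]))
    xs=np.arange(np.percentile(q[:,0],3)+5,np.percentile(q[:,0],97)-5,5); P=[]
    for a in xs:
        s=q[abs(q[:,0]-a)<3]; P.append((a,np.percentile(s[:,1],99)))
    P=np.array(P); k=np.polyfit(P[:,0],P[:,1],1); r=P[:,1]-np.polyval(k,P[:,0]); k=np.polyfit(P[abs(r)<4,0],P[abs(r)<4,1],1)
    print(" front edge slope deg",np.degrees(np.arctan(k[0])), "y at 560", np.polyval(k,560), "res",r.std())
    ys=np.arange(-190,-110,5); L=[];H=[]
    for b in ys:
        s=q[abs(q[:,1]-b)<3]
        if len(s)>5: L.append((b,*np.percentile(s[:,0],[0.7,99.3])))
    L=np.array(L); print(" side dirs",np.degrees(np.arctan(np.polyfit(L[:,0],L[:,1],1)[0])),np.degrees(np.arctan(np.polyfit(L[:,0],L[:,2],1)[0])))
    print(" sides at y=-115:",np.polyval(np.polyfit(L[:,0],L[:,1],1),-115),np.polyval(np.polyfit(L[:,0],L[:,2],1),-115))
    hsv=cv2.cvtColor(im,cv2.COLOR_BGR2HSV)
    o=(hsv[...,0]>4)&(hsv[...,0]<16)&(hsv[...,1]>170)&(abs(z-30)<9)&(abs(w[...,0]-490)<120)&(abs(w[...,1]-270)<120)
    q=w[o]; print(" handle n",o.sum(),np.median(q[:,2]),cv2.minAreaRect(q[:,:2].astype(np.float32)),q.mean(0))
    # rod
    d=np.array([np.cos(np.radians(-41)),np.sin(np.radians(-41))]); c=q.mean(0)[:2]
    s=(w[...,:2]-c)@d; t=(w[...,:2]-c)@np.array([-d[1],d[0]])
    mm=(s>60)&(s<230)&(abs(t)<20)&(z>12)&(z<60)
    v=w[mm]; print(" rod dir",np.degrees(np.arctan(np.polyfit(v[:,0],v[:,1],1)[0])), "tip s max",np.percentile(s[mm],99), "z",np.percentile(v[:,2],[50,99]))
    tip=v[v[:,2]>35]; print(" tip",tip.mean(0) if len(tip) else None,len(tip))
E
```

```text
scene lip z 114.55249539808833
 front edge slope deg -9.337935605771419 y at 560 -98.68013201195265 res 3.478278524926374
 side dirs 9.25957929142057 9.401961553629285
 sides at y=-115: 502.20581793705486 651.433023703949
 handle n 731 32.286360108721624 ((458.52398681640625, 294.7730407714844), (17.6256160736084, 107.99068450927734), 50.31119155883789) [463.55892013 291.20741598  31.65060308]
 rod dir -39.535018103789255 tip s max 194.97894428934114 z [20.66709436 45.11098955]
 tip [610.79596849 166.68057304  41.69461744] 42
top lip z 114.47340496405445
 front edge slope deg -8.670703918594599 y at 560 -100.87482362250888 res 5.785869610303254
 side dirs 8.980475253520675 9.234085257997403
 sides at y=-115: 499.8644148581073 648.5173220367755
 handle n 756 32.47005389249415 ((456.440185546875, 295.1979675292969), (20.346084594726562, 108.74322509765625), 50.03443908691406) [454.40761644 296.40757357  32.16548641]
 rod dir -39.73904597086332 tip s max 202.52674689514282 z [21.01572296 46.71264829]
 tip [608.5355738  167.6401741   44.01798268] 17
```

Call:
servo_tool:
  steps:
    - [0, [27, -32.5, 0], [0, 0, 0]]
    - [0, [27, -32.5, 0], [0, 0, 0]]
    - [0, [27, -32.5, 0], [0, 0, 0]]
    - [0, [27, -32.5, 0], [0, 0, 0]]
    - [0, [27, -32.5, 0], [0, 0, 0]]
    - [0, [27, -32.5, 0], [0, 0, 0]]
    - [0, [27, -32.5, 0], [0, 0, 0]]
    - [0, [27, -32.5, 0], [0, 0, 0]]
    - [0, [27, -32.5, 0], [0, 0, 0]]
    - [0, [27, -32.5, 0], [0, 0, 0]]

```text
time_s: 1.55
ee_pos: [350.1, -112.1, 236.3]
ee_rot: [179.9, -0.1, 24.8]
force: [1.2, 0.5, -0.2]
gripper_width: 91.2
gripper_force: 0.0
```

Call:
servo_tool:
  steps:
    - [0, [27, -32.5, 0], [0, 0, 0]]
    - [0, [27, -32.5, 0], [0, 0, 0]]
    - [0, [27, -32.5, 0], [0, 0, 0]]
    - [0, [27, -32.5, 0], [0, 0, 0]]
    - [0, [27, -32.5, 0], [0, 0, 0]]
    - [0, [27, -32.5, 0], [0, 0, 0]]
    - [0, [27, -32.5, 0], [0, 0, 0]]
    - [0, [27, -32.5, 0], [0, 0, 0]]
    - [0, [27, -32.5, 0], [0, 0, 0]]
    - [0, [27, -32.5, 0], [0, 0, 0]]

```text
time_s: 2.55
ee_pos: [458.9, 296.4, 236.0]
ee_rot: [180.0, -0.0, 24.8]
force: [0.9, -1.1, 0.1]
gripper_width: 90.9
gripper_force: 0.0
```

Call:
servo_tool:
  steps:
    - [0, [0, 0, 8], [0, 0, -0.144]]
    - [0, [0, 0, 8], [0, 0, -0.144]]
    - [0, [0, 0, 8], [0, 0, -0.144]]
    - [0, [0, 0, 8], [0, 0, -0.144]]
    - [0, [0, 0, 8], [0, 0, -0.144]]
    - [0, [0, 0, 8], [0, 0, -0.144]]
    - [0, [0, 0, 8], [0, 0, -0.144]]
    - [0, [0, 0, 8], [0, 0, -0.144]]
    - [0, [0, 0, 8], [0, 0, -0.144]]
    - [0, [0, 0, 8], [0, 0, -0.144]]

```text
time_s: 3.55
ee_pos: [458.8, 294.6, 155.7]
ee_rot: [180.0, 0.0, 107.6]
force: [-0.0, -0.3, -0.2]
gripper_width: 91.0
gripper_force: 0.0
```

Call:
servo_tool:
  steps:
    - [0, [0, 0, 5], [0, 0, -0.144]]
    - [0, [0, 0, 5], [0, 0, -0.144]]
    - [0, [0, 0, 5], [0, 0, -0.144]]
    - [0, [0, 0, 5], [0, 0, -0.144]]
    - [0, [0, 0, 0], [0, 0, 0]]
    - [0, [0, 0, 0], [0, 0, 0]]
    - [0, [0, 0, 0], [0, 0, 0]]
    - [0, [0, 0, 0], [0, 0, 0]]
    - [0, [0, 0, 0], [0, 0, 0]]
    - [0, [0, 0, 0], [0, 0, 0]]

```text
time_s: 4.55
ee_pos: [458.8, 294.6, 136.1]
ee_rot: [180.0, 0.0, 140.3]
force: [0.0, 0.2, 0.2]
gripper_width: 91.2
gripper_force: 0.0
```

```bash
python3 - <<'E'
from h import *
s=state(); p=cams.grab_frame("wrist"); T=wristT(p,s); w=cloud(p,T); z=w[...,2]
im=p["color"][:,:,::-1]; cv2.imwrite("pics/w1.png",im)
hsv=cv2.cvtColor(np.ascontiguousarray(im),cv2.COLOR_BGR2HSV)
o=(hsv[...,0]>4)&(hsv[...,0]<16)&(hsv[...,1]>170)&(z>24)&(z<42)
q=w[o]; print(o.sum(),np.median(q[:,2]),cv2.minAreaRect(q[:,:2].astype(np.float32)))
print(T.round(2), s["ee_pos"])
E
```

```text
451 32.82269708523751 ((451.6707763671875, 301.28363037109375), (18.77838134765625, 95.17929077148438), 50.174747467041016)
[[ 6.4000e-01 -7.5000e-01 -1.8000e-01  4.0871e+02]
 [ 7.7000e-01  6.2000e-01  1.5000e-01  3.3687e+02]
 [ 0.0000e+00 -2.4000e-01  9.7000e-01  2.8545e+02]
 [ 0.0000e+00  0.0000e+00  0.0000e+00  1.0000e+00]] [458.81867613 294.57569943 136.05160911]
```

View pics/w1.png

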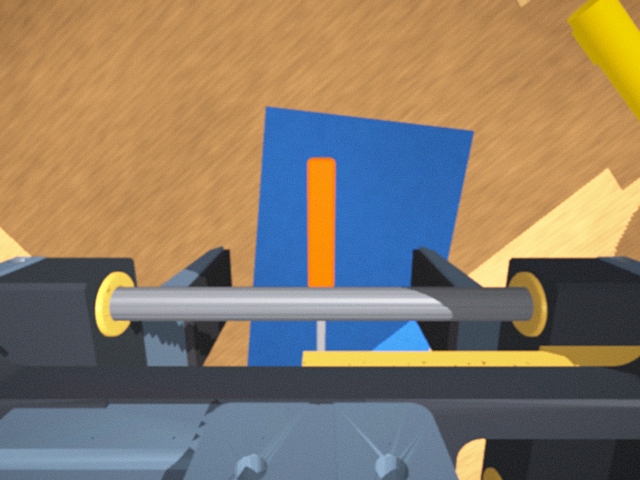

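Call:
servo_tool:
  steps:
    - [0, [2, 0, 20], [0, 0, 0]]
    - [0, [0, 0, 20], [0, 0, 0]]
    - [0, [0, 0, 20], [0, 0, 0]]
    - [0, [0, 0, 20], [0, 0, 0]]
    - [0, [0, 0, 14], [0, 0, 0]]
    - [0, [0, 0, 9], [0, 0, 0]]
    - [0, [0, 0, 5], [0, 0, 0]]
    - [0, [0, 0, 0], [0, 0, 0]]
    - [150, [0, 0, 0], [0, 0, 0]]
    - [255, [0, 0, 0], [0, 0, 0]]
  squeeze: 40

```text
time_s: 5.6
ee_pos: [457.7, 296.1, 28.6]
ee_rot: [179.9, 0.0, 140.3]
force: [0.2, 0.4, 0.3]
gripper_width: 78.0
gripper_force: 0.0
```

Call:
servo_tool:
  steps:
    - [255, [0, 0, 0], [0, 0, 0]]
    - [255, [0, 0, 0], [0, 0, 0]]
    - [255, [0, 0, 0], [0, 0, 0]]
    - [255, [0, 0, 0], [0, 0, 0]]
    - [255, [0, 0, 0], [0, 0, 0]]
    - [255, [0, 0, 0], [0, 0, 0]]
    - [255, [0, 0, 0], [0, 0, 0]]
    - [255, [0, 0, 0], [0, 0, 0]]
    - [255, [0, 0, 0], [0, 0, 0]]
    - [255, [0, 0, 0], [0, 0, 0]]

```text
time_s: 6.6
ee_pos: [457.2, 295.8, 27.9]
ee_rot: [-180.0, 0.0, 140.3]
force: [0.5, -0.6, 0.9]
gripper_width: 19.7
gripper_force: 40.0
```

Call:
servo_tool:
  steps:
    - [255, [0, 0, -8], [0, 0, 0]]
    - [255, [0, 0, -15], [0, 0, 0]]
    - [255, [0, 0, -17], [0, 0, 0]]
    - [255, [0, 0, -15], [0, 0, 0]]
    - [255, [0, 0, -15], [0, 0, 0]]
    - [255, [-15, -1.5, 0], [0, 0, 0]]
    - [255, [-25, -2.5, 0], [0, 0, 0]]
    - [255, [-25, -2.5, 0], [0, 0, 0]]
    - [255, [-25, -2.5, 0], [0, 0, 0]]
    - [255, [-25, -2.5, 0], [0, 0, 0]]

```text
time_s: 7.6
ee_pos: [539.1, 211.8, 97.3]
ee_rot: [-179.9, -0.0, 140.3]
force: [0.2, -0.5, -1.5]
gripper_width: 19.9
gripper_force: 40.0
```

Call:
servo_tool:
  steps:
    - [255, [-25, -2.5, 0], [0, 0, 0]]
    - [255, [-25, -2.5, 0], [0, 0, 0]]
    - [255, [-25, -2.5, 0], [0, 0, 0]]
    - [255, [-25, -2.5, 0], [0, 0, 0]]
    - [255, [-10, -1, 0], [0, 0, 0.07]]
    - [255, [0, 0, 0], [0, 0, 0.12]]
    - [255, [0, 0, 0], [0, 0, 0.12]]
    - [255, [0, 0, 0], [0, 0, 0.12]]
    - [255, [0, 0, 0], [0, 0, 0.12]]
    - [255, [0, 0, 0], [0, 0, 0.12]]

```text
time_s: 8.6
ee_pos: [615.9, 133.6, 97.0]
ee_rot: [-179.9, 0.0, 101.6]
force: [-0.0, -0.4, -1.2]
gripper_width: 19.9
gripper_force: 40.0
```

Call:
servo_tool:
  steps:
    - [255, [0, 0, 0], [0, 0, 0.12]]
    - [255, [0, 0, 0], [0, 0, 0.12]]
    - [255, [0, 0, 0], [0, 0, 0.08]]
    - [255, [0, 0, 0], [0, 0, 0.048]]
    - [255, [0, 0, 10], [0, 0, 0]]
    - [255, [0, 0, 15], [0, 0, 0]]
    - [255, [0, 0, 15], [0, 0, 0]]
    - [255, [0, 0, 10], [0, 0, 0]]
    - [255, [0, 0, 0], [0, 0, 0]]
    - [255, [0, 0, 0], [0, 0, 0]]

```text
time_s: 9.6
ee_pos: [616.1, 134.6, 47.7]
ee_rot: [-180.0, 0.0, 80.8]
force: [0.7, 0.8, -0.9]
gripper_width: 19.7
gripper_force: 40.0
```

```bash
python3 - <<'E'
from h import *
s=state(); print(s["ee_pos"],s["ee_rot"],s["force"],s["gripper_width"])
c=[]
for n in("scene","top"):
    p=cams.grab_frame(n); w=cloud(p); z=w[...,2]
    e=s["ee_pos"]; a=np.radians(s["ee_rot"][2]+180); d=np.array([np.cos(a),np.sin(a)])
    S=(w[...,:2]-e[:2])@d; t=(w[...,:2]-e[:2])@np.array([-d[1],d[0]])
    m=(S>60)&(S<225)&(abs(t)<15)&(z>20)&(z<90)
    for lo in(70,100,130,160,180,190): 
        k=m&(S>=lo)&(S<lo+15)
        if k.sum(): print(n,lo,k.sum(),"t",np.median(t[k]).round(1),"z",np.percentile(z[k],[50,98]).round(1))
    print(" tip S",np.percentile(S[m],[98,99.5]), "tip xy", w[m&(S>190)].mean(0))
    o=outline_of(p,"tray"); print([(x["confidence"],x["at"]) for x in o][:2])
    if n=="scene": cv2.imwrite("pics/s2.png",p["color"][:,:,::-1])
E
```

```text
[616.09660705 134.55857262  47.65332563] [-1.79984757e+02  1.50224372e-02  8.08448620e+01] [ 0.70251091  0.84970791 -0.85668608] 19.67013982532576
scene 70 71 t 0.9 z [39.7 42.9]
scene 100 72 t 1.0 z [39.9 41.9]
scene 130 77 t 1.0 z [40.  42.3]
scene 160 75 t 0.9 z [40.1 42. ]
scene 180 79 t 1.1 z [40.2 42.5]
scene 190 132 t 1.7 z [49.5 64.9]
 tip S [201.23386205 202.3072546 ] tip xy [585.89316434 -60.74293953  50.11284718]
[]
top 130 38 t -0.4 z [41.  43.5]
top 160 38 t -0.6 z [40.7 44.9]
top 180 40 t -0.6 z [40.8 44.7]
top 190 45 t -1.6 z [49.1 68.3]
 tip S [199.9070989  201.09440136] tip xy [583.71445135 -58.8621803   52.36115845]
[]
```

View pics/s2.png

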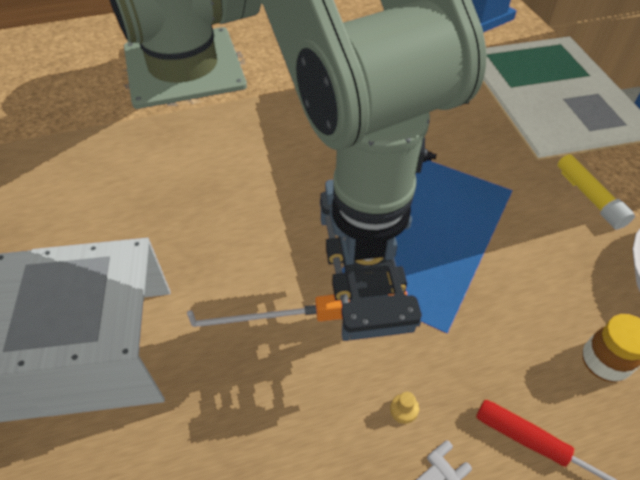

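Call:
servo_tool:
  steps:
    - [255, [-4, 0, 0], [0, 0, 0]]
    - [255, [-8, 0, 0], [0, 0, 0]]
    - [255, [-10, 0, 0], [0, 0, 0]]
    - [255, [-10, 0, 0], [0, 0, 0]]
    - [255, [-10, 0, 0], [0, 0, 0]]
    - [255, [-10, 0, 0], [0, 0, 0]]
    - [255, [-10, 0, 0], [0, 0, 0]]
    - [255, [-7, 0, 0], [0, 0, 0]]
    - [255, [-3, 0, 0], [0, 0, 0]]
    - [255, [0, 0, 0], [0, 0, 0]]
  squeeze: 10

```text
time_s: 10.8
ee_pos: [604.5, 63.3, 48.0]
ee_rot: [180.0, -0.0, 80.8]
force: [0.2, -0.8, -1.3]
gripper_width: 20.1
gripper_force: 10.0
```

```bash
cat > rod.py <<'E'
from h import *
s=state(); print(s["time_s"],s["ee_pos"].round(2),s["ee_rot"].round(2),s["force"].round(2),s["torque"].round(3))
e=s["ee_pos"]; a=np.radians(s["ee_rot"][2]+180); d=np.array([np.cos(a),np.sin(a)])
for n in("scene","top"):
    w=cloud(cams.grab_frame(n)); z=w[...,2]
    S=(w[...,:2]-e[:2])@d; t=(w[...,:2]-e[:2])@np.array([-d[1],d[0]])
    m=(abs(t)<12)&(z>20)&(z<100)
    print(n,[(lo,int(k.sum()),round(float(np.median(t[k])),1),round(float(np.median(z[k])),1)) for lo in range(60,225,20) for k in [m&(S>=lo)&(S<lo+20)] if k.sum()>4])
E
python3 rod.py
```

```text
10.8 [604.51  63.33  47.97] [179.99  -0.    80.8 ] [ 0.24 -0.77 -1.28] [-0.007 -0.082  0.021]
scene [(60, 133, 1.6, 41.5), (80, 100, 0.9, 40.3), (100, 101, 1.1, 40.3), (120, 105, 1.0, 40.5), (140, 107, 0.9, 40.5), (160, 104, 1.2, 40.8), (180, 43, 1.2, 40.4)]
top [(160, 22, -0.6, 40.5)]
```

Call:
servo_tool:
  steps:
    - [255, [-1, 0, 0], [0, 0, 0]]
    - [255, [-1, 0, 0], [0, 0, 0]]
    - [255, [-1, 0, 0], [0, 0, 0]]
    - [255, [-1, 0, 0], [0, 0, 0]]
    - [255, [-1, 0, 0], [0, 0, 0]]
    - [255, [-1, 0, 0], [0, 0, 0]]
    - [255, [-1, 0, 0], [0, 0, 0]]
    - [255, [-1, 0, 0], [0, 0, 0]]
    - [255, [-1, 0, 0], [0, 0, 0]]
    - [255, [0, 0, 0], [0, 0, 0]]

```text
time_s: 11.9
ee_pos: [603.1, 54.7, 47.9]
ee_rot: [180.0, 0.0, 80.8]
force: [-0.3, 0.1, -1.3]
gripper_width: 20.5
gripper_force: 10.0
```

Call:
servo_tool:
  steps:
    - [255, [-1, 0, 0], [0, 0, 0]]
    - [255, [-1, 0, 0], [0, 0, 0]]
    - [255, [-1, 0, 0], [0, 0, 0]]
    - [255, [-1, 0, 0], [0, 0, 0]]
    - [255, [-1, 0, 0], [0, 0, 0]]
    - [255, [-1, 0, 0], [0, 0, 0]]
    - [255, [0, 0, 0], [0, 0, 0]]
    - [255, [0, 0, 0], [0, 0, 0]]
    - [255, [0, 0, 0], [0, 0, 0]]
    - [255, [0, 0, 0], [0, 0, 0]]

```text
time_s: 12.9
ee_pos: [602.1, 48.9, 47.9]
ee_rot: [180.0, 0.0, 80.8]
force: [-0.3, 0.4, -1.8]
gripper_width: 19.6
gripper_force: 10.0
```

Front of the tip at ~50 mm deep, no contact yet. Continue in small steps.

Call:
servo_tool:
  steps:
    - [255, [-0.7, 0, 0], [0, 0, 0]]
    - [255, [-0.7, 0, 0], [0, 0, 0]]
    - [255, [-0.7, 0, 0], [0, 0, 0]]
    - [255, [-0.7, 0, 0], [0, 0, 0]]
    - [255, [-0.7, 0, 0], [0, 0, 0]]
    - [255, [-0.7, 0, 0], [0, 0, 0]]
    - [255, [-0.7, 0, 0], [0, 0, 0]]
    - [255, [-0.7, 0, 0], [0, 0, 0]]
    - [255, [-0.7, 0, 0], [0, 0, 0]]
    - [255, [-0.7, 0, 0], [0, 0, 0]]

```text
time_s: 13.9
ee_pos: [601.0, 41.9, 47.9]
ee_rot: [180.0, 0.0, 80.8]
force: [-0.2, -0.5, -1.7]
gripper_width: 19.9
gripper_force: 10.0
```

Call:
servo_tool:
  steps:
    - [255, [-0.7, 0, 0], [0, 0, 0]]
    - [255, [-0.7, 0, 0], [0, 0, 0]]
    - [255, [-0.7, 0, 0], [0, 0, 0]]
    - [255, [-0.7, 0, 0], [0, 0, 0]]
    - [255, [-0.7, 0, 0], [0, 0, 0]]
    - [255, [-0.7, 0, 0], [0, 0, 0]]
    - [255, [-0.7, 0, 0], [0, 0, 0]]
    - [255, [-0.7, 0, 0], [0, 0, 0]]
    - [255, [-0.7, 0, 0], [0, 0, 0]]
    - [255, [-0.7, 0, 0], [0, 0, 0]]

```text
time_s: 14.9
ee_pos: [599.9, 35.0, 47.9]
ee_rot: [180.0, 0.0, 80.8]
force: [0.5, 0.1, -1.4]
gripper_width: 20.1
gripper_force: 10.0
```

Call:
servo_tool:
  steps:
    - [255, [-0.7, 0, 0], [0, 0, 0]]
    - [255, [-0.7, 0, 0], [0, 0, 0]]
    - [255, [-0.7, 0, 0], [0, 0, 0]]
    - [255, [-0.7, 0, 0], [0, 0, 0]]
    - [255, [-0.7, 0, 0], [0, 0, 0]]
    - [255, [-0.7, 0, 0], [0, 0, 0]]
    - [255, [-0.7, 0, 0], [0, 0, 0]]
    - [255, [-0.7, 0, 0], [0, 0, 0]]
    - [255, [-0.7, 0, 0], [0, 0, 0]]
    - [255, [-0.7, 0, 0], [0, 0, 0]]

```text
time_s: 15.9
ee_pos: [598.8, 28.1, 47.9]
ee_rot: [180.0, 0.0, 80.8]
force: [0.0, 0.5, -1.6]
gripper_width: 19.7
gripper_force: 10.0
```

Call:
servo_tool:
  steps:
    - [255, [-0.7, 0, 0], [0, 0, 0]]
    - [255, [-0.7, 0, 0], [0, 0, 0]]
    - [255, [-0.7, 0, 0], [0, 0, 0]]
    - [255, [-0.7, 0, 0], [0, 0, 0]]
    - [255, [-0.7, 0, 0], [0, 0, 0]]
    - [255, [-0.7, 0, 0], [0, 0, 0]]
    - [255, [-0.7, 0, 0], [0, 0, 0]]
    - [255, [-0.7, 0, 0], [0, 0, 0]]
    - [255, [-0.7, 0, 0], [0, 0, 0]]
    - [255, [-0.7, 0, 0], [0, 0, 0]]

```text
time_s: 16.9
ee_pos: [597.6, 21.2, 47.9]
ee_rot: [-180.0, 0.0, 80.8]
force: [-0.0, -0.3, -1.6]
gripper_width: 19.7
gripper_force: 10.0
```

Call:
servo_tool:
  steps:
    - [255, [-0.7, 0, 0], [0, 0, 0]]
    - [255, [-0.7, 0, 0], [0, 0, 0]]
    - [255, [-0.7, 0, 0], [0, 0, 0]]
    - [255, [-0.7, 0, 0], [0, 0, 0]]
    - [255, [-0.7, 0, 0], [0, 0, 0]]
    - [255, [-0.7, 0, 0], [0, 0, 0]]
    - [255, [-0.7, 0, 0], [0, 0, 0]]
    - [255, [-0.7, 0, 0], [0, 0, 0]]
    - [255, [-0.7, 0, 0], [0, 0, 0]]
    - [255, [-0.7, 0, 0], [0, 0, 0]]

```text
time_s: 17.9
ee_pos: [596.6, 14.3, 48.0]
ee_rot: [180.0, 0.0, 80.8]
force: [-0.5, 0.6, -1.7]
gripper_width: 19.9
gripper_force: 10.0
```

Call:
servo_tool:
  steps:
    - [255, [-0.7, 0, 0], [0, 0, 0]]
    - [255, [-0.7, 0, 0], [0, 0, 0]]
    - [255, [-0.7, 0, 0], [0, 0, 0]]
    - [255, [-0.7, 0, 0], [0, 0, 0]]
    - [255, [-0.7, 0, 0], [0, 0, 0]]
    - [255, [-0.7, 0, 0], [0, 0, 0]]
    - [255, [-0.7, 0, 0], [0, 0, 0]]
    - [255, [-0.7, 0, 0], [0, 0, 0]]
    - [255, [-0.7, 0, 0], [0, 0, 0]]
    - [255, [-0.7, 0, 0], [0, 0, 0]]

```text
time_s: 18.9
ee_pos: [595.4, 7.4, 48.0]
ee_rot: [180.0, 0.0, 80.8]
force: [-0.4, -0.4, -1.7]
gripper_width: 20.2
gripper_force: 10.0
```

Call:
servo_tool:
  steps:
    - [255, [-0.7, 0, 0], [0, 0, 0]]
    - [255, [-0.7, 0, 0], [0, 0, 0]]
    - [255, [-0.7, 0, 0], [0, 0, 0]]
    - [255, [-0.7, 0, 0], [0, 0, 0]]
    - [255, [-0.7, 0, 0], [0, 0, 0]]
    - [255, [-0.7, 0, 0], [0, 0, 0]]
    - [255, [-0.7, 0, 0], [0, 0, 0]]
    - [255, [-0.7, 0, 0], [0, 0, 0]]
    - [255, [-0.7, 0, 0], [0, 0, 0]]
    - [255, [-0.7, 0, 0], [0, 0, 0]]

```text
time_s: 19.9
ee_pos: [594.3, 0.5, 48.0]
ee_rot: [180.0, 0.0, 80.8]
force: [0.7, -0.1, -1.5]
gripper_width: 20.1
gripper_force: 10.0
```

Call:
servo_tool:
  steps:
    - [255, [-0.7, 0, 0], [0, 0, 0]]
    - [255, [-0.7, 0, 0], [0, 0, 0]]
    - [255, [-0.7, 0, 0], [0, 0, 0]]
    - [255, [-0.7, 0, 0], [0, 0, 0]]
    - [255, [-0.7, 0, 0], [0, 0, 0]]
    - [255, [-0.7, 0, 0], [0, 0, 0]]
    - [255, [-0.7, 0, 0], [0, 0, 0]]
    - [255, [-0.7, 0, 0], [0, 0, 0]]
    - [255, [-0.7, 0, 0], [0, 0, 0]]
    - [255, [-0.7, 0, 0], [0, 0, 0]]

```text
time_s: 20.9
ee_pos: [593.2, -6.4, 48.0]
ee_rot: [180.0, 0.0, 80.8]
force: [0.5, -0.3, -1.5]
gripper_width: 19.8
gripper_force: 10.0
```

Call:
servo_tool:
  steps:
    - [255, [-0.7, 0, 0], [0, 0, 0]]
    - [255, [-0.7, 0, 0], [0, 0, 0]]
    - [255, [-0.7, 0, 0], [0, 0, 0]]
    - [255, [-0.7, 0, 0], [0, 0, 0]]
    - [255, [-0.7, 0, 0], [0, 0, 0]]
    - [255, [-0.7, 0, 0], [0, 0, 0]]
    - [255, [-0.7, 0, 0], [0, 0, 0]]
    - [255, [-0.7, 0, 0], [0, 0, 0]]
    - [255, [-0.7, 0, 0], [0, 0, 0]]
    - [255, [-0.7, 0, 0], [0, 0, 0]]

```text
time_s: 21.9
ee_pos: [592.9, -10.3, 48.1]
ee_rot: [179.9, -0.3, 80.7]
force: [2.1, 12.9, -1.1]
gripper_width: 19.8
gripper_force: 10.0
```

Call:
servo_tool:
  steps:
    - [255, [1.5, 0, 0], [0, 0, 0]]
    - [255, [1.5, 0, 0], [0, 0, 0]]
    - [255, [1.5, 0, 0], [0, 0, 0]]
    - [255, [1, 0, 0], [0, 0, 0]]
    - [255, [1, 0, 0], [0, 0, 0]]
    - [255, [0, 0, 0], [0, 0, 0]]
    - [255, [0, 0, 0], [0, 0, 0]]
    - [255, [0, 0, 0], [0, 0, 0]]
    - [255, [0, 0, 0], [0, 0, 0]]
    - [255, [0, 0, 0], [0, 0, 0]]
  squeeze: 20

```text
time_s: 22.9
ee_pos: [593.1, -6.9, 47.9]
ee_rot: [180.0, 0.0, 80.8]
force: [-0.6, -0.1, -1.8]
gripper_width: 19.9
gripper_force: 20.0
```

```bash
python3 rod.py
```

```text
22.9 [593.13  -6.94  47.95] [180.     0.    80.83] [-0.56 -0.08 -1.81] [ 0.018 -0.089 -0.001]
scene [(60, 131, 1.8, 41.4), (80, 107, 1.0, 40.7), (100, 88, 0.9, 40.6)]
top []
```

Call:
servo_tool:
  steps:
    - [255, [0, 0, -2], [0, 0, 0]]
    - [255, [0, 0, -2], [0, 0, 0]]
    - [255, [0, 0, -2], [0, 0, 0]]
    - [255, [0, 0, -1.5], [0, 0, 0]]
    - [255, [0, 0, -1.5], [0, 0, 0]]
    - [255, [0, 0, -1], [0, 0, 0]]
    - [255, [0, 0, -1], [0, 0, 0]]
    - [255, [0, 0, -1], [0, 0, 0]]
    - [255, [0, 0, -1], [0, 0, 0]]
    - [255, [0, 0, 0], [0, 0, 0]]

```text
time_s: 24.0
ee_pos: [593.2, -6.9, 61.1]
ee_rot: [180.0, 0.0, 80.8]
force: [0.6, -0.4, -1.9]
gripper_width: 20.4
gripper_force: 20.0
```

Call:
servo_tool:
  steps:
    - [255, [0, 0, -0.5], [0, 0, 0]]
    - [255, [0, 0, -0.5], [0, 0, 0]]
    - [255, [0, 0, -0.5], [0, 0, 0]]
    - [255, [0, 0, -0.5], [0, 0, 0]]
    - [255, [0, 0, -0.5], [0, 0, 0]]
    - [255, [0, 0, -0.5], [0, 0, 0]]
    - [255, [0, 0, 0], [0, 0, 0]]
    - [255, [0, 0, 0], [0, 0, 0]]
    - [255, [0, 0, 0], [0, 0, 0]]
    - [255, [0, 0, 0], [0, 0, 0]]

```text
time_s: 25.0
ee_pos: [593.1, -6.9, 63.9]
ee_rot: [180.0, 0.0, 80.8]
force: [-0.4, 0.3, -1.5]
gripper_width: 19.7
gripper_force: 20.0
```

Call:
servo_tool:
  steps:
    - [255, [0, 0, -1.5], [0, 0, 0]]
    - [255, [0, 0, -2], [0, 0, 0]]
    - [255, [0, 0, -2], [0, 0, 0]]
    - [255, [0, 0, -1.5], [0, 0, 0]]
    - [255, [1, 0, 0], [0, 0, 0]]
    - [255, [1, 0, 0], [0, 0, 0]]
    - [255, [1, 0, 0], [0, 0, 0]]
    - [255, [1, 0, 0], [0, 0, 0]]
    - [255, [1, 0, 0], [0, 0, 0]]
    - [255, [1, 0, 0], [0, 0, 0]]
  squeeze: 40

```text
time_s: 26.0
ee_pos: [593.7, -1.8, 70.7]
ee_rot: [-180.0, 0.1, 80.9]
force: [-0.8, -4.9, -1.3]
gripper_width: 19.8
gripper_force: 40.0
```

Call:
servo_tool:
  steps:
    - [255, [1.5, 0, 0], [0, 0, 0]]
    - [255, [2.5, 0, 0], [0, 0, 0]]
    - [255, [2.5, 0, 0], [0, 0, 0]]
    - [255, [2.5, 0, 0], [0, 0, 0]]
    - [255, [2.5, 0, 0], [0, 0, 0]]
    - [255, [2.5, 0, 0], [0, 0, 0]]
    - [255, [2.5, 0, 0], [0, 0, 0]]
    - [255, [2.5, 0, 0], [0, 0, 0]]
    - [255, [2.5, 0, 0], [0, 0, 0]]
    - [255, [2.5, 0, 0], [0, 0, 0]]

```text
time_s: 27.0
ee_pos: [597.7, 21.8, 70.7]
ee_rot: [-180.0, 0.1, 80.9]
force: [-0.1, -5.4, -2.3]
gripper_width: 19.9
gripper_force: 40.0
```

Call:
servo_tool:
  steps:
    - [255, [2.5, 0, 0], [0, 0, 0]]
    - [255, [2.5, 0, 0], [0, 0, 0]]
    - [255, [2.5, 0, 0], [0, 0, 0]]
    - [255, [2.5, 0, 0], [0, 0, 0]]
    - [255, [2.5, 0, 0], [0, 0, 0]]
    - [255, [2.5, 0, 0], [0, 0, 0]]
    - [255, [2.5, 0, 0], [0, 0, 0]]
    - [255, [2.5, 0, 0], [0, 0, 0]]
    - [255, [2.5, 0, 0], [0, 0, 0]]
    - [255, [2.5, 0, 0], [0, 0, 0]]

```text
time_s: 28.0
ee_pos: [601.7, 46.4, 70.7]
ee_rot: [-180.0, 0.1, 80.9]
force: [0.0, -4.7, -1.2]
gripper_width: 19.5
gripper_force: 40.0
```

Call:
servo_tool:
  steps:
    - [255, [2.5, 0, 0], [0, 0, 0]]
    - [255, [2.5, 0, 0], [0, 0, 0]]
    - [255, [2.5, 0, 0], [0, 0, 0]]
    - [255, [2.5, 0, 0], [0, 0, 0]]
    - [255, [2.5, 0, 0], [0, 0, 0]]
    - [255, [2.5, 0, 0], [0, 0, 0]]
    - [255, [2.5, 0, 0], [0, 0, 0]]
    - [255, [2, 0, 0], [0, 0, 0]]
    - [255, [1.5, 0, 0], [0, 0, 0]]
    - [255, [0, 0, 0], [0, 0, 0]]

```text
time_s: 29.0
ee_pos: [605.2, 67.4, 70.7]
ee_rot: [-180.0, 0.1, 80.9]
force: [-0.2, -4.7, -1.9]
gripper_width: 20.1
gripper_force: 40.0
```

Call:
servo_tool:
  steps:
    - [255, [-1.5, 0, 0], [0, 0, 0]]
    - [255, [-1.5, 0, 0], [0, 0, 0]]
    - [255, [-1.5, 0, 0], [0, 0, 0]]
    - [255, [0, 0, 0], [0, 0, 0]]
    - [255, [0, 0, 1], [0, 0, 0]]
    - [255, [0, 0, 1], [0, 0, 0]]
    - [255, [0, 0, 1], [0, 0, 0]]
    - [255, [0, 0, 1], [0, 0, 0]]
    - [255, [0, 0, 0], [0, 0, 0]]
    - [255, [0, 0, 0], [0, 0, 0]]

```text
time_s: 30.0
ee_pos: [604.5, 63.7, 66.9]
ee_rot: [-180.0, 0.0, 80.8]
force: [-0.6, -0.1, -1.3]
gripper_width: 20.0
gripper_force: 40.0
```

Call:
servo_tool:
  steps:
    - [255, [0, 0, 2], [0, 0, 0]]
    - [255, [0, 0, 2.5], [0, 0, 0]]
    - [255, [0, 0, 2.5], [0, 0, 0]]
    - [255, [0, 0, 2.5], [0, 0, 0]]
    - [255, [0, 0, 2.5], [0, 0, 0]]
    - [255, [0, 0, 2.5], [0, 0, 0]]
    - [255, [0, 0, 2.5], [0, 0, 0]]
    - [255, [0, 0, 2.5], [0, 0, 0]]
    - [255, [0, 0, 2.5], [0, 0, 0]]
    - [255, [0, 0, 0], [0, 0, 0]]

```text
time_s: 31.0
ee_pos: [604.2, 63.7, 44.5]
ee_rot: [-180.0, 0.0, 80.8]
force: [-0.4, 0.3, -1.1]
gripper_width: 19.6
gripper_force: 40.0
```

Call:
servo_tool:
  steps:
    - [255, [2, 0, 0], [0, 0, 0]]
    - [255, [4, 0, 0], [0, 0, 0]]
    - [255, [6, 0, 0], [0, 0, 0]]
    - [255, [9, 0, 0], [0, 0, 0]]
    - [255, [12, 0, 0], [0, 0, 0]]
    - [255, [12, 0, 0], [0, 0, 0]]
    - [255, [12, 0, 0], [0, 0, 0]]
    - [255, [12, 0, 0], [0, 0, 0]]
    - [255, [8, 0, 0], [0, 0, 0]]
    - [255, [0, 0, 0], [0, 0, 0]]

```text
time_s: 32.0
ee_pos: [617.0, 141.1, 44.9]
ee_rot: [180.0, -0.0, 80.9]
force: [-0.3, 0.4, -1.5]
gripper_width: 20.2
gripper_force: 40.0
```

```bash
python3 rod.py; python3 - <<'E'
from h import *
p=cams.grab_frame("scene"); cv2.imwrite("pics/s3.png",p["color"][:,:,::-1])
E
```

```text
32.0 [617.   141.08  44.89] [ 1.7998e+02 -1.0000e-02  8.0920e+01] [-0.3   0.43 -1.5 ] [-0.043 -0.091  0.015]
scene [(60, 130, 1.3, 38.0), (80, 99, 0.8, 37.5), (100, 99, 1.0, 37.5), (120, 100, 1.0, 37.8), (140, 99, 0.7, 37.5), (160, 103, 1.2, 37.8), (180, 155, 1.5, 39.3), (200, 29, 1.7, 53.2)]
top [(120, 31, -0.9, 38.1), (140, 51, -1.1, 37.7), (160, 52, -1.3, 38.1), (180, 63, -1.7, 38.9), (200, 7, -2.8, 61.5)]
```

View pics/s3.png

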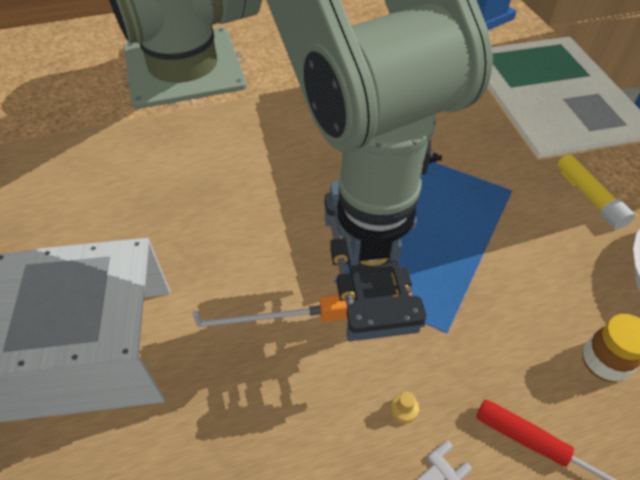

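Call:
servo_tool:
  steps:
    - [255, [0, 0, -8], [0, 0, 0]]
    - [255, [0, 0, -15], [0, 0, 0]]
    - [255, [0, 0, -15], [0, 0, 0]]
    - [255, [0, 0, -12], [0, 0, 0]]
    - [255, [0, 0, 0], [0, 0, -0.08]]
    - [255, [0, 0, 0], [0, 0, -0.12]]
    - [255, [0, 0, 0], [0, 0, -0.12]]
    - [255, [0, 0, 0], [0, 0, -0.12]]
    - [255, [0, 0, 0], [0, 0, -0.12]]
    - [255, [0, 0, 0], [0, 0, -0.12]]

```text
time_s: 33.15
ee_pos: [616.8, 139.4, 95.5]
ee_rot: [180.0, 0.0, 120.1]
force: [1.2, -0.3, -0.9]
gripper_width: 19.9
gripper_force: 40.0
```

Call:
servo_tool:
  steps:
    - [255, [0, 0, 0], [0, 0, -0.12]]
    - [255, [0, 0, 0], [0, 0, -0.12]]
    - [255, [0, 0, 0], [0, 0, -0.116]]
    - [255, [12, 1, 0], [0, 0, 0]]
    - [255, [25, 2, 0], [0, 0, 0]]
    - [255, [25, 2, 0], [0, 0, 0]]
    - [255, [25, 2, 0], [0, 0, 0]]
    - [255, [25, 2, 0], [0, 0, 0]]
    - [255, [25, 2, 0], [0, 0, 0]]
    - [255, [25, 2, 0], [0, 0, 0]]

```text
time_s: 34.15
ee_pos: [499.1, 254.3, 95.3]
ee_rot: [180.0, -0.0, 140.0]
force: [0.6, 0.8, -1.3]
gripper_width: 19.4
gripper_force: 40.0
```

Call:
servo_tool:
  steps:
    - [255, [25, 2, 0], [0, 0, 0]]
    - [255, [22, 2, 0], [0, 0, 0]]
    - [255, [12, 0, 0], [0, 0, 0]]
    - [255, [0, 0, 8], [0, 0, 0]]
    - [255, [0, 0, 12], [0, 0, 0]]
    - [255, [0, 0, 12], [0, 0, 0]]
    - [255, [0, 0, 10], [0, 0, 0]]
    - [255, [0, 0, 8], [0, 0, 0]]
    - [255, [0, 0, 5], [0, 0, 0]]
    - [255, [0, 0, 0], [0, 0, 0]]

```text
time_s: 35.15
ee_pos: [457.7, 293.8, 38.9]
ee_rot: [-179.9, -0.0, 140.2]
force: [0.2, 0.3, -1.1]
gripper_width: 19.6
gripper_force: 40.0
```

Call:
servo_tool:
  steps:
    - [255, [0, 0, 2], [0, 0, 0]]
    - [255, [0, 0, 2], [0, 0, 0]]
    - [255, [0, 0, 2], [0, 0, 0]]
    - [255, [0, 0, 1.5], [0, 0, 0]]
    - [255, [0, 0, 1], [0, 0, 0]]
    - [255, [0, 0, 1], [0, 0, 0]]
    - [255, [0, 0, 0.5], [0, 0, 0]]
    - [255, [0, 0, 0.5], [0, 0, 0]]
    - [255, [0, 0, 0], [0, 0, 0]]
    - [255, [0, 0, 0], [0, 0, 0]]

```text
time_s: 36.15
ee_pos: [457.9, 294.3, 29.4]
ee_rot: [180.0, 0.0, 140.2]
force: [0.1, -0.5, -1.9]
gripper_width: 20.1
gripper_force: 40.0
```

Call:
servo_tool:
  steps:
    - [255, [0, 0, 0.3], [0, 0, 0]]
    - [255, [0, 0, 0.3], [0, 0, 0]]
    - [255, [0, 0, 0.3], [0, 0, 0]]
    - [255, [0, 0, 0.3], [0, 0, 0]]
    - [255, [0, 0, 0.3], [0, 0, 0]]
    - [255, [0, 0, 0], [0, 0, 0]]
    - [255, [0, 0, 0], [0, 0, 0]]
    - [255, [0, 0, 0], [0, 0, 0]]
    - [255, [0, 0, 0], [0, 0, 0]]
    - [255, [0, 0, 0], [0, 0, 0]]

```text
time_s: 37.15
ee_pos: [457.9, 294.3, 28.1]
ee_rot: [180.0, 0.0, 140.2]
force: [-0.3, -0.3, 3.0]
gripper_width: 20.0
gripper_force: 40.0
```

Call:
servo_tool:
  steps:
    - [190, [0, 0, 0], [0, 0, 0]]
    - [180, [0, 0, 0], [0, 0, 0]]
    - [160, [0, 0, 0], [0, 0, 0]]
    - [130, [0, 0, 0], [0, 0, 0]]
    - [100, [0, 0, 0], [0, 0, 0]]
    - [60, [0, 0, 0], [0, 0, 0]]
    - [0, [0, 0, 0], [0, 0, 0]]
    - [0, [0, 0, 0], [0, 0, 0]]
    - [0, [0, 0, 0], [0, 0, 0]]
    - [0, [0, 0, 0], [0, 0, 0]]

```text
time_s: 38.15
ee_pos: [457.9, 294.3, 27.9]
ee_rot: [-180.0, 0.0, 140.2]
force: [0.5, -0.4, -0.4]
gripper_width: 87.0
gripper_force: 0.0
```

Call:
servo_tool:
  steps:
    - [0, [0, 0, -3], [0, 0, 0]]
    - [0, [0, 0, -8], [0, 0, 0]]
    - [0, [0, 0, -15], [0, 0, 0]]
    - [0, [0, 0, -20], [0, 0, 0]]
    - [0, [0, 0, -20], [0, 0, 0]]
    - [0, [0, 0, -20], [0, 0, 0]]
    - [0, [0, 0, -20], [0, 0, 0]]
    - [0, [0, 0, -10], [0, 0, 0]]
    - [0, [0, 0, 0], [0, 0, 0]]
    - [0, [0, 0, 0], [0, 0, 0]]

```text
time_s: 39.15
ee_pos: [457.5, 294.1, 143.5]
ee_rot: [-180.0, -0.0, 140.2]
force: [0.2, -0.3, 0.1]
gripper_width: 91.1
gripper_force: 0.0
```

```bash
python3 - <<'E'
from h import *
print(state()["time_s"])
ims=[cams.grab_frame(n)["color"][:,:,::-1] for n in("scene","wrist")]
cv2.imwrite("pics/end.png",cv2.resize(np.hstack(ims),(800,300)))
E
```

```text
39.15
```

View pics/end.png

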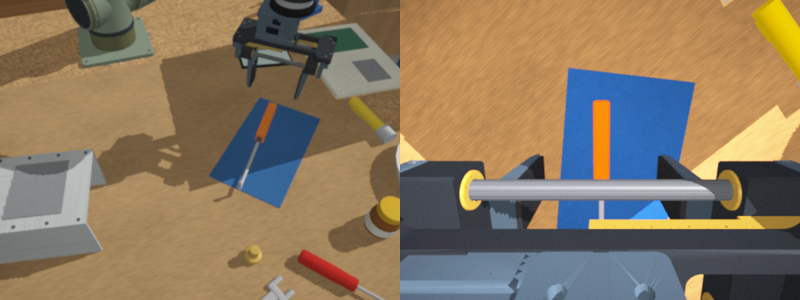

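```bash
python3 -c "
from workcell import ticket; print(ticket.job_done())"
```

```text
the job is handed in; nothing more can be done
None
```

I hooked the loop and drew the tray out about 71 mm. That figure comes from arm travel, because the tray stayed out of camera view. The pull held at about 5 N and the feeler touch on the panel read about 13 N. The rod is unhooked and back on the blue mat, released, and the job was handed in at about 39 s.

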